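Clamp a mended biscuit mould in the bench trigger clamp

ROBOT

A 6-joint arm with a two-finger parallel gripper is mounted at the origin on the work surface. World frame = base frame: x ahead of the robot, y to its left, z up, the work surface at z = 0. Lengths are in m, angles in rad, forces in N, time in s.
With the tool pointing down it reaches from about 0.35 to 0.975 m from the base axis. Payload 4.9 kg.
Tool frame: the origin (TCP) lies midway between the tips of the shut fingers; the grasp point (between the pads) lies 19 mm behind it; z points along the fingers, y is the direction in which the jaws open and shut (so a half turn about z gives the same grasp; the last joint's range is limited). The gripper opens to 85 mm and grips with 20 to 120 N. Pads are 22 mm wide; open, the fingers measure 114 mm over their backs; the gripper's body (76 mm by 85 mm) begins 54 mm behind the grasp point. The pads swing forward as they close: fully open they stand 13 mm farther back than shut.
Start: joints at [1.099, 0.053, 1.613, -0, 1.476, -0.119], TCP at [0.216, 0.586, 0.231] pointing down, gripper open.
Joint ranges: [-3.01, 3.01], [-1.01, 2.22], [0.06, 2.58], [-1.02, 4.17], [0.09, 2.62], [-3.14, 3.14]. Speed limits (rad/s): [2.57, 2.57, 3.14, 3.14, 3.14, 3.14].

INTERFACE

Orientations are given as a unit quaternion [w, x, y, z].
In Python, from plant import state, grab_frame, camera_params, job_done, boxes_of gives the robot as it stands.
- The arm moves only by the tool step_arm, never from a script. Its argument "steps" is a list of rows, each a list of 4 numbers: the shift along the tool's x, y, z in mm, then the turn about the tool's z in degrees. A call has 1 to 8 rows; each row shifts and turns the pose as measured when the row begins, along the tool's axes as they then stand; what a row does not reach is not made up. A row lasts 1/10 s, in which the tool goes at most 50 mm and 8.59 degrees, less where a joint would pass 70% of its speed; a pose out of reach is approached as far as the arm can. A call is refused whole if a number of a shift passes 50 or a number of a turn 8.59, either way. A call with a gripper value outside its range is refused whole. "claw" is the opening in per cent of the stroke, from 0 (shut) to 100 (fully open), set as the call begins (left out, the last holds). The fingers move at their own pace and stop on an object; the grip force is fixed at half the most. Time passes only in rows, so rows that do not move let the fingers close. It gives the time, the measured TCP pose, the force and the opening at its end, in the units of the state.
- state(): the state, without advancing time (a new reading comes with each control period).
- grab_frame(name): name is "scene" or "top" or "wrist"; returns (picture, depth): 384x512x3 uint8, red, green, blue; 384x512 float32, m along the optical axis (not along the pixel's ray), 0 where there is no reading.
- camera_params(name): a dict with "mtx" (3x3 intrinsics, pixels), "extrinsics" (4x4, takes a point from camera to world coordinates); the wrist camera has in their place "T_tool_cam" (4x4, takes a point from camera to tool coordinates, whose origin is the TCP and whose axes are the flange's). Camera axes: x right, y down, z forward; pixel columns grow to the right and rows downward; lengths in m; the calibration is good to about 2 mm. A picture is of the moment at which its call begins: read the wrist's pose just before it. camera_params takes no time and is no camera call.
- job_done(): hands the job in, once; it reports no verdict.
Trained networks look in the newest picture that a camera, given by its name, has taken for a name from the list of things; names that differ only in an ending like _2 or _b are one class to them, and where a whole thing is asked for, a point or a joint stands for the part that bears it (a point fixed in the world has none). Each returns a list of dicts, best first, with "p" (0 to 1); they miss things now and then, are a little off and sometimes report something else, mostly with a low value. They report only what shows in the picture. A call takes as long as a camera call. They do not tell look-alikes from the thing itself.
- boxes_of(camera, label): "box" ([left, top, width, height] in pixels, round what is visible of it).
The state is a dict: "time": time; "joint_pos": joint angles; "joint_vel": joint speeds; "joint_efforts": joint torques, N m; "tool_pos": TCP position; "tool_rot": TCP orientation; "contact_force": force on the tool from outside, world axes, zero at the start; "ft_torque": the same for the moment, N m; "gripper_width": opening from 0.0 (shut) to 1.0 (fully open).
Only numpy, scipy, OpenCV 4.12 (cv2) and the standard library are available. Lean on these libraries where they do the work, as an engineer would, in place of code of your own. Each camera call takes 0.05 s, during which the arm holds its last target. There are 200 camera calls.

TASK

Stand the freshly glued rectangular wooden biscuit mould upright, carved face up, on the narrow wooden rest of the bench clamp, its long side along the clamp bar, and let go of it; then pump the clamp's trigger back towards its grip again and again (never push the bar or jaw by hand) until the jaw pad presses the mould against the end stop and the sprung pad is pushed in about half way. Never press the pad fully in, that would crush the glued joint; leave the other things where they are, and finish while still holding the trigger pulled so that the pad stays pressed half way in.

Things in the scene. Friction and masses are not known exactly. Their poses are not given: they have to be found in the camera images.
- mould: the mended biscuit mould: solid light-wood block, 60 mm long (its x), 44 mm wide (its y), 50 mm high, about 0.13 kg; dark carved ring and dots on top, a thin dark glue seam across it. Origin: centre of its underside, z up. It stands on the table to the robot's left of the clamp; pick it across the 44 mm width. (The smaller round mould with a knob is not the one.)
- clamp: the bench clamp, screwed to the table: base plate 290 x 80 x 12 mm with, from -x to +x: black upright fixed grip (front at x = -146 mm, top z = 189 mm), trigger between dark side plates (top z = 135 mm), toothed bar with jaw, wooden rest, end stop. Origin: on the table, on the centre line; +x is the way the jaw closes (to the robot's left), z up. Bar axis at y = 0, z = 75 mm.
- rest_mid (a point): where the middle of the mould's underside belongs on top of the rest: clamp frame (55, 0, 50) mm, clamp's axes. The rest is a ridge only 24 mm wide (y), x = 18 to 90 mm, top z = 50 mm; the mould overhangs it. Against the end stop the mould's origin is 5 mm to +x of this point; it may be set down up to 20 mm short of the stop, the jaw then pushes it along the rest.
- anvil: the end stop (fixed jaw): an upright grey block 24 x 54 x 94 mm. Origin: middle of its flat face, which looks along the clamp's -x, at clamp frame (90, 0, 75) mm; its top is at z = 106 mm
- rest: the wooden rest ridge. Origin: clamp frame (0, 0, 50) mm, at the height of its top
- push_bar: the toothed steel bar (14 x 12 mm) with the round jaw head (30 mm) that it pushes. The origin is on its centre line and moves with it. It must not be pushed by the robot (over 3 N)
- bar (a joint): advance of the bar along the clamp's +x, m (0 = fully back, starts at 0 to 0.025, at most 0.09). Pulling the trigger advances it; a friction brake of about 5 N holds it when the trigger returns, but no more than that: a pad squeezed harder springs back to about 4 mm in when the trigger is let go.
- jaw_pad: the rubber-faced round pad, 36 mm in diameter, on a sprung plunger before the jaw head. Origin: centre of its face, which looks along the clamp's +x; clamp frame x = -30 mm + bar - pad, y = 0, z = 75 mm
- pad (a joint): how far the sprung pad is pushed in towards the jaw head, m: 0 = free (15 mm gap seen between the pad's disc and the head), 0.015 = fully in. The spring gives 1.2 N per mm: half way in is about 9 N, fully in 18 N
- trigger_lever: the trigger: a steel lever standing up between the side plates in front of the fixed grip, pivoted at clamp frame (-100, 0, 125) mm, with a black cross-bar handle at its top (18 mm in diameter, 40 mm long along the clamp's y). Origin at the pivot
- trigger_pull (a point): centre of the trigger's cross-bar, 52 mm from the pivot: clamp frame (-85, 0, 175) mm at rest, (-115, 0, 175) mm fully pulled, 177 mm high half-way. Push it along the clamp's -x from the jaw side, for example with closed fingers let down before it: the room in front of it above z = 140 mm is free. Bar advance is about 0.67 mm for each mm of this point.
- trigger (a joint): trigger angle, rad: 0 = at rest (leans 0.3 rad to the jaw side), 0.6 = fully pulled. A spring (2 to 3 N at the cross-bar) returns it. Its pawl pushes the bar's teeth (pitch 8 mm) on the pull and slips over them on the return: 16 mm a full pull (first one 8 to 21), 3 to 6 pulls in all, the last often only part way. Force at the cross-bar: 0.67 x pad force + 3 N brake + spring.
- round_mould: the round wooden mould with a knob, 56 mm in diameter, 40 mm high, a bystander. Origin: centre of its underside.
- scraper: a steel dough scraper, 75 x 110 mm, lying flat, a bystander. Origin: centre of its underside.
- pastry_brush: a pastry brush lying on the table, a bystander. Origin: centre of its underside.
- bowl: a steel bowl, 150 mm across, 65 mm high, a bystander. Origin: centre of its underside.
Things that resemble listed ones, but are neither listed nor needed, are in the scene too. What is shaped like the mould but red or turquoise is not meant.

How it is judged:
By the outcome, as a careful person would: the job done as asked, in the order asked, and still so for the second after the job is handed in, while the arm keeps its last pose, push and grip.
It also fails if it takes over 72 s, if anything falls off the work surface, if the arm or the gripper's body presses on something with over 40 N, if the wrist force passes 120 N, or if a joint passes its speed limit or range.

## Working session

There is one attempt and no reset: what is moved stays moved. The work goes in short steps, Python scripts to look and compute and a tool call to move; the robot and the scene stay as the last step left them, time stands still between calls to the robot, and variables do not carry over. Pictures are saved under pics/ and viewed, about 8 in all and at most 12, crops included, and the job is handed in when it is done.

Besides the shell and the picture viewer there is one more tool, called by a JSON object that holds its "method" and its "body". step_arm: Moves the arm, as the interface text tells. Its arguments: {"type":"object","properties":{"steps":{"type":"array"},"claw":{"type":"number"}},"required":["steps"]}

```bash
mkdir -p pics; ls; cat > h.py <<'E'
import numpy as np, cv2, json
from plant import *
def save(n,im): cv2.imwrite('pics/'+n+'.png',im[:,:,::-1])
def cloud(name,d):
    c=camera_params(name);K=np.array(c['mtx']);v,u=np.mgrid[:384,:512]
    P=np.stack([(u-K[0,2])/K[0,0]*d,(v-K[1,2])/K[1,1]*d,d],-1)
    T=np.array(c['extrinsics']) if 'extrinsics' in c else None
    return P@T[:3,:3].T+T[:3,3] if T is not None else P
E
python3 - <<'E'
from h import *
s=state();print({k:np.round(v,3).tolist() for k,v in s.items()})
for n in ['scene','top']:
    im,d=grab_frame(n);save(n,im);np.savez(''+n,im=im,P=cloud(n,d),d=d)
    for l in ['mould','clamp','anvil','trigger_pull','jaw_pad','rest']:
        print(n,l,[(np.round(b['box']).tolist(),round(b['p'],2)) for b in boxes_of(n,l)[:4]])
a=np.hstack([cv2.imread('pics/top.png')]);
E
```

```text
pics
{'time': 0.0, 'joint_pos': [1.099, 0.053, 1.614, 0.0, 1.476, -0.119], 'joint_vel': [-0.001, 0.001, -0.001, 0.0, -0.0, -0.002], 'joint_efforts': [0.001, -39.367, -37.018, -0.0, 0.007, -0.0], 'tool_pos': [0.216, 0.586, 0.23], 'tool_rot': [-0.0, 0.175, 0.984, -0.001], 'contact_force': [0.049, -1.173, -0.157], 'ft_torque': [-0.012, -0.023, 0.013], 'gripper_width': 1.0}
scene mould [([286.0, 238.0, 28.0, 28.0], 0.96), ([300.0, 292.0, 26.0, 30.0], 0.95), ([326.0, 256.0, 27.0, 34.0], 0.68), ([208.0, 261.0, 57.0, 59.0], 0.57)]
scene clamp [([158.0, 132.0, 99.0, 96.0], 0.9)]
scene anvil [([242.0, 192.0, 13.0, 31.0], 0.72)]
scene trigger_pull [([184.0, 145.0, 17.0, 15.0], 0.6)]
scene jaw_pad [([209.0, 177.0, 8.0, 12.0], 0.47)]
scene rest [([224.0, 194.0, 16.0, 21.0], 0.57)]
top mould [([172.0, 154.0, 23.0, 20.0], 0.86), ([198.0, 190.0, 23.0, 20.0], 0.83), ([160.0, 192.0, 20.0, 15.0], 0.66), ([312.0, 210.0, 83.0, 24.0], 0.52)]
top clamp [([262.0, 198.0, 131.0, 42.0], 0.92), ([214.0, 263.0, 71.0, 13.0], 0.25)]
top anvil [([267.0, 200.0, 9.0, 24.0], 0.69)]
top trigger_pull [([331.0, 209.0, 15.0, 12.0], 0.64)]
top jaw_pad [([311.0, 210.0, 10.0, 16.0], 0.58)]
top rest [([272.0, 204.0, 23.0, 15.0], 0.48)]
```

```bash
python3 - <<'E'
from h import *
t=np.load('top.npz');s=np.load('scene.npz')
a=cv2.resize(t['im'][140:290,140:400],None,fx=3,fy=3,interpolation=cv2.INTER_CUBIC)
save('topc',a)
b=cv2.resize(s['im'][110:340,140:370],None,fx=2.6,fy=2.6,interpolation=cv2.INTER_CUBIC);save('scc',b)
P=t['P'];c=camera_params('top');print(np.round(c['extrinsics'],3).tolist(),np.round(c['mtx'],1).tolist())
for u,v in [(183,164),(209,200),(170,199),(271,212),(338,215),(316,218),(284,212)]: print(u,v,np.round(P[v,u],3))
E
```

```text
[[-0.013, -0.984, 0.176, 0.39], [-1.0, 0.013, -0.001, 0.007], [-0.001, -0.176, -0.984, 1.183], [0.0, 0.0, 0.0, 1.0]] [[377.2, 0.0, 260.0], [0.0, 377.2, 194.8], [0.0, 0.0, 1.0]]
183 164 [0.693 0.242 0.052]
209 200 [0.579 0.161 0.051]
170 199 [0.584 0.279 0.052]
271 212 [ 0.533 -0.025  0.104]
338 215 [ 0.512 -0.202  0.182]
316 218 [ 0.517 -0.158  0.078]
284 212 [ 0.54  -0.066  0.048]
```

View pics/topc.png

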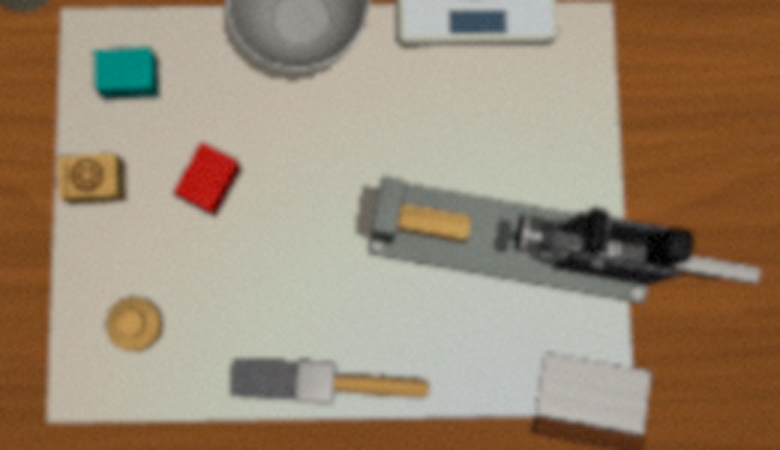

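View pics/scc.png

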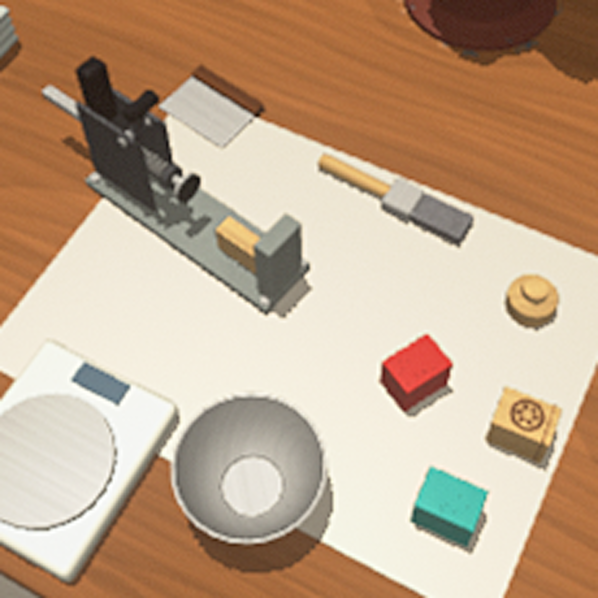

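The wooden block with the carved ring at top-camera pixel (170,199) is the mould. The red block at (209,200), the turquoise block at (183,164) and the round mould with a knob are not. I'll fit the mould and clamp poses next.

```bash
python3 - <<'E'
from h import *
t=np.load('top.npz');s=np.load('scene.npz')
def rect(p): 
    r=cv2.minAreaRect((p[:,:2]*1000).astype(np.float32));return np.round(r[0],1),np.round(r[1],1),round(r[2],1)
for n,D in (('top',t),('scene',s)):
    Q=D['P'].reshape(-1,3);C=D['im'].reshape(-1,3).astype(int)
    f=lambda x0,x1,y0,y1,z0,z1:Q[(Q[:,0]>x0)&(Q[:,0]<x1)&(Q[:,1]>y0)&(Q[:,1]<y1)&(Q[:,2]>z0)&(Q[:,2]<z1)]
    m=f(.53,.64,.22,.34,.044,.058);print(n,'mould top',len(m),rect(m),m.mean(0).round(4))
    m=f(.53,.64,.22,.34,.012,.058);print(n,'mould all',rect(m))
    m=f(.40,.62,-.3,.02,.006,.018);print('plate',len(m),rect(m),m[:,2].mean())
    m=f(.48,.60,-.10,.02,.095,.115);print('anvil top',len(m),rect(m),m.mean(0).round(4))
    m=f(.48,.60,-.10,-.03,.042,.058);print('rest',len(m),rect(m),m.mean(0).round(4))
    m=f(.45,.60,-.3,-.15,.165,.180+.008);print('xbar',len(m),rect(m),m.mean(0).round(4))
    m=f(.45,.60,-.32,-.15,.183,.195);print('grip',len(m),rect(m) if len(m) else 0)
    m=f(.45,.60,-.2,-.08,.06,.11);print('pad',len(m),m.max(0).round(3),m.mean(0).round(3))
E
```

```text
top mould top 283 (array([587.6, 282.1]), array([44.2, 58.9]), 1.5) [0.5874 0.2817 0.0503]
top mould all (array([587.6, 282. ]), array([44.9, 59.5]), 3.9)
plate 1338 (array([ 506.5, -133.1]), array([312.9, 195.5]), 85.9) 0.011951856169198676
anvil top 154 (array([545.4, -21.3]), array([23.8, 53.8]), 79.6) [ 0.5446 -0.0214  0.1058]
rest 186 (array([536.3, -68. ]), array([68.9, 24.3]), 78.3) [ 0.5358 -0.0673  0.0499]
xbar 166 (array([ 504.2, -241.1]), array([93.5, 38.6]), 82.2) [ 0.5026 -0.2313  0.182 ]
grip 127 (array([ 499.6, -241.6]), array([90.6, 37.1]), 75.8)
pad 153 [ 0.536 -0.145  0.11 ] [ 0.514 -0.172  0.084]
scene mould top 384 (array([587.9, 282.6]), array([44.8, 59.1]), 3.3) [0.5893 0.2828 0.0507]
scene mould all (array([588.3, 282.7]), array([45. , 59.6]), 1.9)
plate 1172 (array([ 510.1, -140.2]), array([315.1, 217.8]), 89.8) 0.012627759689053627
anvil top 187 (array([546. , -20.8]), array([24.8, 55. ]), 78.4) [ 0.5484 -0.0201  0.1049]
rest 130 (array([541.2, -63.2]), array([81.6, 30.2]), 66.2) [ 0.5375 -0.0755  0.05  ]
xbar 174 (array([ 500., -241.]), array([94.2, 41.6]), 76.6) [ 0.5068 -0.2324  0.1797]
grip 99 (array([ 501.7, -242. ]), array([93.6, 39. ]), 78.4)
pad 207 [ 0.538 -0.146  0.109] [ 0.516 -0.171  0.083]
```

The depth fits agree. The mould is at (588, 282) mm with its long axis at about 92.5°. The clamp's +x axis is at about 78.6°, and rest_mid is at about (536, -67) mm.

```bash
cat >> h.py <<'E'
from scipy.spatial.transform import Rotation as Ro
A=np.deg2rad(78.6);EX=np.array([np.cos(A),np.sin(A),0]);EY=np.array([-EX[1],EX[0],0]);O=np.array([525.3,-121.2,0])
def cl(x,y,z): return O+EX*x+EY*y+[0,0,z]
def cur():
    s=state();R=Ro.from_quat(np.roll(s['tool_rot'],-1)).as_matrix();return np.array(s['tool_pos'])*1000,R,s
def plan(target,yaw_y,n,show=1):
    """n rows to TCP target (mm), tool y at world angle yaw_y (deg)"""
    p,R,s=cur();y=np.rad2deg(np.arctan2(R[1,1],R[0,1]));d=(yaw_y-y+90)%180-90
    dt=-d/n;D=(np.array(target)-p)/n
    for i in range(n):
        Ri=R@Ro.from_euler('z',dt*i,degrees=True).as_matrix()
        print([*np.round(D@Ri,1).tolist(),round(dt,2)],end=', ')
    print('\nclamp frame now',np.round([(p-O)@EX,(p-O)@EY,p[2]],1),'p',p.round(1),'yaw',y.round(2),'z',R[:,2].round(4),'F',np.round(s['contact_force'],2),'t',s['time'],'g',round(s['gripper_width'],3),'q6',round(s['joint_pos'][5],2))
E
python3 - <<'E'
from h import *
plan([587.8,282.3,110],2.5,16)
print(np.round(camera_params('wrist')['T_tool_cam'],3).tolist())
E
```

```text
[-28.4, -9.8, 7.6, np.float64(4.21)], [-29.0, -7.7, 7.6, np.float64(4.21)], [-29.5, -5.6, 7.6, np.float64(4.21)], [-29.8, -3.4, 7.6, np.float64(4.21)], [-30.0, -1.2, 7.6, np.float64(4.21)], [-30.0, 1.0, 7.6, np.float64(4.21)], [-29.9, 3.2, 7.6, np.float64(4.21)], [-29.5, 5.4, 7.6, np.float64(4.21)], [-29.1, 7.6, 7.6, np.float64(4.21)], [-28.4, 9.7, 7.6, np.float64(4.21)], [-27.6, 11.7, 7.6, np.float64(4.21)], [-26.7, 13.7, 7.6, np.float64(4.21)], [-25.6, 15.6, 7.6, np.float64(4.21)], [-24.4, 17.5, 7.6, np.float64(4.21)], [-23.1, 19.2, 7.6, np.float64(4.21)], [-21.6, 20.9, 7.6, np.float64(4.21)], 
clamp frame now [632.6 443.1 231.4] p [216.  586.5 231.4] yaw 69.78 z [ 1.e-04  1.e-04 -1.e+00] F [ 0.09 -0.06 -0.75] t 0.7 g 1.001 q6 -0.12
[[0.0, -0.946, -0.324, 0.084], [1.0, -0.0, 0.001, 0.001], [-0.001, -0.324, 0.946, -0.143], [0.0, 0.0, 0.0, 1.0]]
```

{"method": "step_arm", "body": {"steps": [[-28, -10, 5, 4.2], [-29, -8, 5, 4.2], [-29.5, -5.5, 5, 4.2], [-30, -3.5, 5, 4.2], [-30, -1, 5, 4.2], [-30, 1, 5, 4.2], [-30, 3, 5, 4.2], [-29.5, 5.5, 5, 4.2]], "claw": 100}}

```text
time: 1.5
tool_pos: [0.4044, 0.4304, 0.1919]
tool_rot: [-0.0, 0.46, 0.888, 0.003]
contact_force: [-0.1, -0.3, 0.4]
gripper_width: 1.001
```

{"method": "step_arm", "body": {"steps": [[-29, 7.5, 5, 4.2], [-28.5, 9.5, 5, 4.2], [-27.5, 11.5, 5, 4.2], [-26.5, 13.5, 5, 4.2], [-25.5, 15.5, 5, 4.2], [-24.5, 17.5, 5, 4.2], [-23, 19, 5, 4.2], [-21.5, 21, 5, 4.2]]}}

```text
time: 2.3
tool_pos: [0.593, 0.2667, 0.1512]
tool_rot: [-0.001, 0.706, 0.708, 0.004]
contact_force: [0.1, -0.1, 1.0]
gripper_width: 1.003
```

```bash
python3 - <<'E'
from h import *
plan([587.8,282.3,110],2.5,2)
p,R,s=cur();im,d=grab_frame('wrist');save('w1',im);T=np.array(camera_params('wrist')['T_tool_cam'])
P=cloud('wrist',d)@T[:3,:3].T+T[:3,3];P=P@R.T*1000+p
Q=P.reshape(-1,3);m=Q[(abs(Q[:,0]-588)<60)&(abs(Q[:,1]-282)<60)&(abs(Q[:,2]-50)<6)];print(len(m),cv2.minAreaRect(m[:,:2].astype(np.float32)),m.mean(0))
E
```

```text
[7.7, -2.7, 20.6, np.float64(-1.15)], [7.8, -2.5, 20.6, np.float64(-1.15)], 
clamp frame now [393.6  10.3 151.2] p [593.  266.7 151.2] yaw 0.2 z [ 0.0045  0.0062 -1.    ] F [ 0.13 -0.11  1.03] t 2.3 g 1.003 q6 0.3
4520 ((587.0320434570312, 285.99114990234375), (44.30232620239258, 60.1486701965332), 3.0579488277435303) [587.00359032 287.79288337  50.67735061]
```

View pics/w1.png

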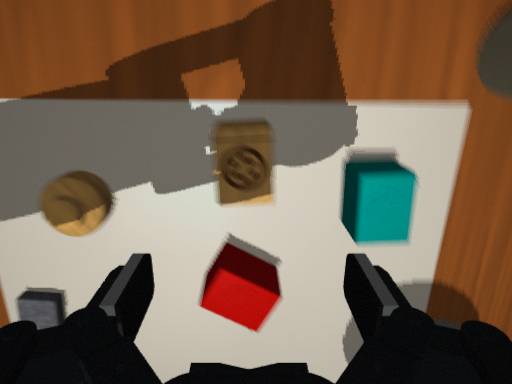

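The wrist view shows the carved wooden mould at (243,162), between the red decoy at (240,285) and the turquoise one at (380,200). The wrist fit agrees to within a few mm.

{"method": "step_arm", "body": {"steps": [[8, -2.5, 20, -1.3], [8, -2.5, 20, -1.3], [0, 0, 10, 0], [0, 0, 0, 0]]}}

```text
time: 2.75
tool_pos: [0.5935, 0.2774, 0.0994]
tool_rot: [0.002, 0.693, 0.721, 0.004]
contact_force: [-0.9, -1.1, -0.3]
gripper_width: 0.997
```

```bash
python3 - <<'E'
from h import *
plan([587.5,283.2,8],2.8,4)
p,R,s=cur();im,d=grab_frame('wrist');T=np.array(camera_params('wrist')['T_tool_cam'])
P=cloud('wrist',d)@T[:3,:3].T+T[:3,3];P=P@R.T*1000+p
Q=P.reshape(-1,3);m=Q[(abs(Q[:,0]-588)<60)&(abs(Q[:,1]-282)<60)&(abs(Q[:,2]-50)<6)];print(len(m),cv2.minAreaRect(m[:,:2].astype(np.float32)),m.mean(0))
E
```

```text
[1.4, -1.6, 22.9, np.float64(-0.12)], [1.4, -1.6, 22.9, np.float64(-0.12)], [1.4, -1.6, 22.9, np.float64(-0.12)], [1.5, -1.6, 22.9, np.float64(-0.12)], 
clamp frame now [404.2  11.9  99.4] p [593.5 277.4  99.4] yaw 2.32 z [ 0.0079  0.0036 -1.    ] F [-0.88 -1.06 -0.29] t 2.75 g 0.997 q6 0.28
6553 ((587.1102905273438, 286.1964416503906), (44.530452728271484, 60.20268630981445), 3.5631892681121826) [586.92700821 288.47842982  50.61369224]
```

{"method": "step_arm", "body": {"steps": [[3.5, -3, 15, -0.3], [3, -3, 15, -0.3], [0, 0, 20, 0], [0, 0, 20, 0], [0, 0, 15, 0], [0, 0, 5, 0], [0, 0, 0, 0]]}}

```text
time: 3.5
tool_pos: [0.5886, 0.2863, 0.0069]
tool_rot: [0.003, 0.688, 0.726, 0.007]
contact_force: [0.3, 0.2, -0.1]
gripper_width: 0.998
```

```bash
python3 - <<'E'
from h import *
plan([587.5,284,8],3,1)
E
```

```text
[-2.2, -1.2, -1.1, np.float64(0.06)], 
clamp frame now [412.   18.5   6.9] p [588.6 286.3   6.9] yaw 3.06 z [ 0.0133  0.0057 -0.9999] F [ 0.34  0.21 -0.07] t 3.5 g 0.998 q6 0.28
```

{"method": "step_arm", "body": {"steps": [[-2, -1, -1, 0], [0, 0, 0, 0]]}}

```text
time: 3.7
tool_pos: [0.5883, 0.2844, 0.009]
tool_rot: [0.003, 0.688, 0.726, 0.007]
contact_force: [0.4, -0.2, 0.0]
gripper_width: 1.001
```

{"method": "step_arm", "body": {"steps": [[0, 0, 0, 0], [0, 0, 0, 0], [0, 0, 0, 0], [0, 0, 0, 0], [0, 0, 0, 0], [0, 0, 0, 0], [0, 0, 0, 0], [0, 0, 0, 0]], "claw": 0}}

```text
time: 4.5
tool_pos: [0.5902, 0.2849, 0.0121]
tool_rot: [0.004, 0.688, 0.726, 0.009]
contact_force: [0.2, 0.0, 1.1]
gripper_width: 0.51
```

```bash
python3 - <<'E'
from h import *
plan([587.5,284,200],3,1)
E
```

```text
[0.5, 1.0, -187.9, np.float64(0.05)], 
clamp frame now [410.9  16.7  12.1] p [590.2 284.9  12.1] yaw 3.05 z [ 0.0193  0.0078 -0.9998] F [0.17 0.04 1.11] t 4.5 g 0.51 q6 0.28
```

The mould is gripped: opening 0.51, about 43 mm. Next I'll lift it.

{"method": "step_arm", "body": {"steps": [[0, 0, -30, 0], [0, 0, -45, 0], [0, 0, -45, 0], [0, 0, -40, 0]]}}

```text
time: 4.9
tool_pos: [0.5806, 0.2813, 0.1645]
tool_rot: [-0.001, 0.688, 0.726, -0.001]
contact_force: [0.4, 0.1, -0.8]
gripper_width: 0.507
```

```bash
python3 - <<'E'
from h import *
plan([*cl(50,0,170)[:2],170],-11.4,12)
E
```

```text
[-29.2, -5.3, -0.5, np.float64(1.2)], [-29.3, -4.7, -0.5, np.float64(1.2)], [-29.4, -4.1, -0.5, np.float64(1.2)], [-29.5, -3.5, -0.5, np.float64(1.2)], [-29.6, -2.9, -0.5, np.float64(1.2)], [-29.6, -2.3, -0.5, np.float64(1.2)], [-29.7, -1.6, -0.5, np.float64(1.2)], [-29.7, -1.0, -0.5, np.float64(1.2)], [-29.7, -0.4, -0.5, np.float64(1.2)], [-29.7, 0.2, -0.5, np.float64(1.2)], [-29.7, 0.9, -0.5, np.float64(1.2)], [-29.7, 1.5, -0.5, np.float64(1.2)], 
clamp frame now [405.5  25.3 164.5] p [580.6 281.3 164.5] yaw 3.05 z [-2.1e-03  4.0e-04 -1.0e+00] F [ 0.41  0.08 -0.8 ] t 4.9 g 0.507 q6 0.28
```

{"method": "step_arm", "body": {"steps": [[-29, -5, -1, 1.2], [-29.5, -4.5, -1, 1.2], [-29.5, -4, -1, 1.2], [-29.5, -3.5, -1, 1.2], [-29.5, -3, -1, 1.2], [-29.5, -2.5, -1, 1.2], [-29.5, -1.5, -1, 1.2], [-29.5, -1, -1, 1.2]]}}

```text
time: 5.7
tool_pos: [0.5529, 0.0428, 0.1803]
tool_rot: [0.002, 0.746, 0.666, 0.007]
contact_force: [0.1, -0.9, -1.3]
gripper_width: 0.511
```

{"method": "step_arm", "body": {"steps": [[-29.5, -0.5, -1, 1.2], [-29.5, 0, -1, 1.2], [-25, 1, 0, 1.2], [-20, 1.5, 0, 1.2], [0, 0, 0, 0]]}}

```text
time: 6.2
tool_pos: [0.5371, -0.0674, 0.1798]
tool_rot: [0.001, 0.776, 0.631, 0.006]
contact_force: [-0.4, -0.2, -1.4]
gripper_width: 0.509
```

```bash
python3 - <<'E'
from h import *
plan([*cl(50,0,170)[:2],170],-11.4,1)
for n in ['top','scene']:
    im,d=grab_frame(n);save(n+'2',im);P=cloud(n,d);Q=P.reshape(-1,3)*1000
    c=(Q-O)@np.array([EX,EY,[0,0,1]]).T; C=im.reshape(-1,3).astype(int)
    wood=(C[:,0]>C[:,2]*1.35)&(C[:,0]>90)
    m=c[(abs(c[:,0]-50)<70)&(abs(c[:,1])<60)&(c[:,2]>115)&(c[:,2]<230)&wood]
    print(n,len(m),np.percentile(m,[1,50,99],axis=0).round(1).tolist())
im=cv2.imread('pics/scene2.png')[90:250,140:290];cv2.imwrite('pics/s2c.png',cv2.resize(im,None,fx=4,fy=4,interpolation=cv2.INTER_CUBIC)[:600])
E
```

```text
[-5.1, -1.0, 9.7, np.float64(-0.38)], 
clamp frame now [ 55.   -1.  179.8] p [537.1 -67.4 179.8] yaw -11.78 z [ 0.0109  0.005  -0.9999] F [-0.44 -0.15 -1.45] t 6.2 g 0.509 q6 -0.06
top 20 [[26.7, 10.5, 169.1], [79.4, 18.5, 215.5], [84.0, 20.2, 220.5]]
scene 338 [[46.2, -24.2, 170.9], [80.1, -4.7, 212.0], [85.7, 19.2, 221.2]]
```

View pics/s2c.png

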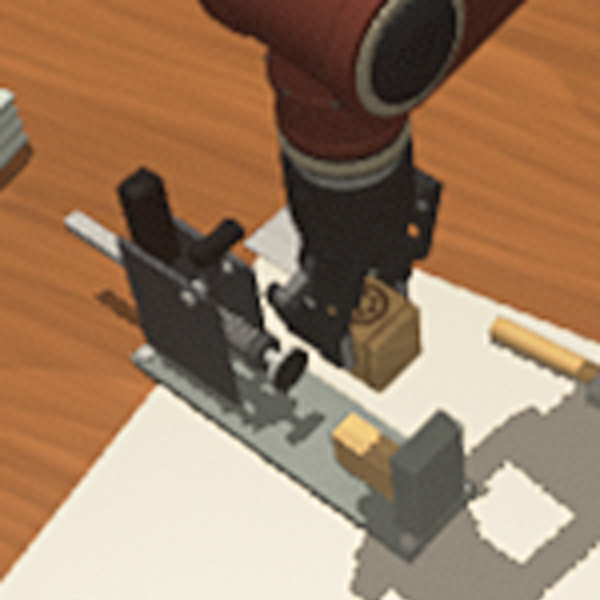

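The picture shows the mould upright and carved face up in the grip at (390,335), over the rest at (365,450) and short of the stop. Its front face is 30 mm ahead of the TCP and its underside about 9 mm below the TCP. I'll lower it now.

{"method": "step_arm", "body": {"steps": [[-3, -0.5, 25, -0.2], [-2, -0.5, 30, -0.2], [0, 0, 30, 0], [0, 0, 20, 0], [0, 0, 0, 0]]}}

```text
time: 6.8
tool_pos: [0.5386, -0.0642, 0.0731]
tool_rot: [0.002, 0.77, 0.637, 0.008]
contact_force: [0.7, 0.4, -1.3]
gripper_width: 0.509
```

```bash
python3 - <<'E'
from h import *
plan([*cl(50,0,0)[:2],60],-11.4,1)
E
```

```text
[-8.7, -2.1, 13.0, np.float64(0.61)], 
clamp frame now [58.5 -1.8 73.1] p [538.6 -64.2  73.1] yaw -10.79 z [ 0.0152  0.0076 -0.9999] F [ 0.74  0.4  -1.27] t 6.8 g 0.509 q6 -0.08
```

{"method": "step_arm", "body": {"steps": [[-6, -1.5, 1, 0.4], [-5, -1, 2, 0.3], [0, 0, 3, 0]]}}

```text
time: 7.1
tool_pos: [0.5358, -0.0738, 0.0695]
tool_rot: [0.003, 0.774, 0.634, 0.009]
contact_force: [-0.4, 0.1, -1.0]
gripper_width: 0.509
```

```bash
python3 - <<'E'
from h import *
plan([*cl(50,0,0)[:2],60],-11.4,1)
im,d=grab_frame('scene');P=cloud('scene',d);Q=P.reshape(-1,3)*1000
c=(Q-O)@np.array([EX,EY,[0,0,1]]).T; C=im.reshape(-1,3).astype(int)
wood=(C[:,0]>C[:,2]*1.35)&(C[:,0]>90)
m=c[(abs(c[:,0]-50)<50)&(abs(c[:,1])<40)&(c[:,2]>57)&(c[:,2]<130)&wood]
print(len(m),np.percentile(m,[1,50,99],axis=0).round(1).tolist())
E
```

```text
[1.4, -1.1, 9.5, np.float64(0.04)], 
clamp frame now [48.5 -0.9 69.5] p [535.8 -73.8  69.5] yaw -11.36 z [ 0.0189  0.0068 -0.9998] F [-0.4   0.07 -1.05] t 7.1 g 0.509 q6 -0.09
264 [[42.1, -25.4, 61.2], [70.8, -8.1, 105.9], [93.0, 19.3, 112.1]]
```

{"method": "step_arm", "body": {"steps": [[0, -1, 4, 0], [0, -0.5, 4, 0], [0, 0, 2, 0]]}}

```text
time: 7.45
tool_pos: [0.5357, -0.0738, 0.0619]
tool_rot: [0.004, 0.774, 0.633, 0.01]
contact_force: [-8.4, 3.2, 15.0]
gripper_width: 0.506
```

```bash
python3 - <<'E'
from h import *
plan([*cl(50,0,0)[:2],58.5],-11.4,1)
E
```

```text
[1.4, -0.9, 3.4, np.float64(0.01)], 
clamp frame now [48.6 -0.8 61.9] p [535.7 -73.8  61.9] yaw -11.39 z [ 0.0212  0.0065 -0.9998] F [-8.41  3.18 15.04] t 7.45 g 0.506 q6 -0.09
```

Contact with the rest reads 15 N upward. A zero row relaxes it, then I open the gripper.

{"method": "step_arm", "body": {"steps": [[0, 0, 0, 0], [0, 0, 0, 0]]}}

```text
time: 7.65
tool_pos: [0.5363, -0.0739, 0.0626]
tool_rot: [0.005, 0.774, 0.633, 0.011]
contact_force: [0.4, -0.2, -1.6]
gripper_width: 0.506
```

{"method": "step_arm", "body": {"steps": [[0, 0, 0, 0], [0, 0, 0, 0], [0, 0, 0, 0], [0, 0, 0, 0]], "claw": 100}}

```text
time: 8.05
tool_pos: [0.5367, -0.074, 0.0627]
tool_rot: [0.005, 0.774, 0.633, 0.011]
contact_force: [0.6, -0.1, 0.8]
gripper_width: 1.003
```

```bash
python3 - <<'E'
from h import *
plan([*cl(50,0,0)[:2],160],-11.4,4)
im,d=grab_frame('scene');save('s3',im);P=cloud('scene',d);Q=P.reshape(-1,3)*1000
im=cv2.imread('pics/s3.png')[90:250,140:290];cv2.imwrite('pics/s3c.png',cv2.resize(im,None,fx=4,fy=4,interpolation=cv2.INTER_CUBIC)[:600])
E
```

```text
[0.6, 0.1, -24.3, np.float64(0.0)], [0.6, 0.1, -24.3, np.float64(0.0)], [0.6, 0.1, -24.3, np.float64(0.0)], [0.6, 0.1, -24.3, np.float64(0.0)], 
clamp frame now [48.5 -1.8 62.7] p [536.7 -74.   62.7] yaw -11.39 z [ 0.0234  0.006  -0.9997] F [ 0.64 -0.13  0.79] t 8.05 g 1.003 q6 -0.09
```

View pics/s3c.png

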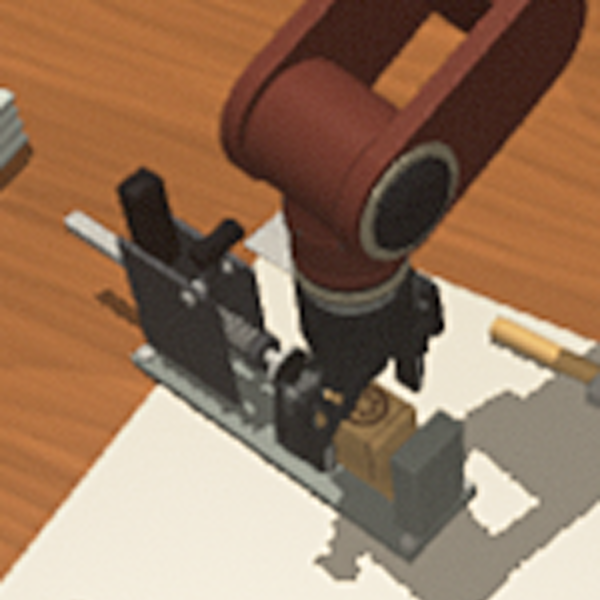

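The mould stands on the rest at (375,430), carved face up, just short of the stop. I'll raise the arm and check.

{"method": "step_arm", "body": {"steps": [[0, 0, -20, 0], [0, 0, -40, 0], [0, 0, -45, 0], [0, 0, -45, 0], [0, 0, -35, 0]]}}

```text
time: 8.6
tool_pos: [0.5277, -0.0739, 0.245]
tool_rot: [-0.002, 0.774, 0.633, 0.006]
contact_force: [0.2, 0.2, 0.0]
gripper_width: 0.997
```

```bash
cat >> h.py <<'E'
def mould_check(n='top'):
    im,d=grab_frame(n);P=cloud(n,d);Q=P.reshape(-1,3)*1000
    c=(Q-O)@np.array([EX,EY,[0,0,1]]).T
    m=c[(c[:,0]>-15)&(c[:,0]<89)&(abs(c[:,1])<45)&(abs(c[:,2]-100)<7)]
    if len(m)>30:print(n,'mould top',len(m),cv2.minAreaRect(m[:,:2].astype(np.float32)),m.mean(0).round(1),np.linalg.lstsq(np.c_[m[:,:2],np.ones(len(m))],m[:,2],rcond=None)[0].round(4))
    return im,c
E
python3 - <<'E'
from h import *
plan([*cl(-60,0,0)[:2],225],-11.4,5)
im,c=mould_check('top');im,c=mould_check('scene')
E
```

```text
[-21.4, 1.4, 3.7, np.float64(0.0)], [-21.4, 1.4, 3.7, np.float64(0.0)], [-21.4, 1.4, 3.7, np.float64(0.0)], [-21.4, 1.4, 3.7, np.float64(0.0)], [-21.4, 1.4, 3.7, np.float64(0.0)], 
clamp frame now [ 46.9   7.  245. ] p [527.7 -73.9 245. ] yaw -11.39 z [ 0.0066  0.0109 -0.9999] F [0.19 0.16 0.01] t 8.6 g 0.997 q6 -0.09
top mould top 104 ((60.8452262878418, -1.6062889099121094), (42.677650451660156, 33.01926803588867), 89.81192779541016) [66.4  1.9 99.8] [ 1.85000e-02 -3.00000e-04  9.85544e+01]
scene mould top 308 ((47.22450256347656, -2.233306884765625), (61.99745559692383, 45.67624282836914), 1.2828420400619507) [ 48.9  -4.1 100.4] [-2.050000e-02  4.170000e-02  1.015454e+02]
```

The mould is on the rest at x≈47.5, y≈-2 mm, top z=100, aligned to about 1°. Next I go to the trigger with the fingers shut.

{"method": "step_arm", "body": {"steps": [[-21, 1.5, 2, 0], [-21, 1.5, 0, 0], [-21, 1.5, 0, 0], [-21, 1.5, 0, 0], [-14, 1, 0, 0], [0, 0, 0, 0], [0, 0, 0, 0], [0, 0, 0, 0]], "claw": 0}}

```text
time: 9.5
tool_pos: [0.517, -0.1735, 0.2429]
tool_rot: [0.0, 0.773, 0.634, 0.009]
contact_force: [0.4, -0.0, 0.4]
gripper_width: -0.001
```

```bash
python3 - <<'E'
from h import *
plan([*cl(-52,0,0)[:2],155],-11.4,4)
im,c=mould_check('top');save('t4',im);C=c.reshape(384,512,3)
for l in ['trigger_pull','jaw_pad']:
    for b in boxes_of('top',l)[:2]: print(l,np.round(b['box']),b['p'])
m=c[(c[:,0]>-100)&(c[:,0]<-60)&(abs(c[:,1])<28)&(c[:,2]>168)&(c[:,2]<190)];print('xbar',len(m),np.percentile(m,[2,50,98],axis=0).round(1).tolist() if len(m) else 0)
m=c[(c[:,0]>-40)&(c[:,0]<15)&(abs(c[:,1])<20)&(c[:,2]>85)&(c[:,2]<97)];print('pad',len(m),np.percentile(m,[2,50,98],axis=0).round(1).tolist() if len(m) else 0)
im=cv2.imread('pics/t4.png')[180:260,250:400];cv2.imwrite('pics/t4c.png',cv2.resize(im,None,fx=5,fy=5,interpolation=cv2.INTER_CUBIC))
E
```

```text
[-0.1, -0.8, 22.0, np.float64(0.03)], [-0.1, -0.8, 22.0, np.float64(0.03)], [-0.1, -0.8, 22.0, np.float64(0.03)], [-0.1, -0.8, 22.0, np.float64(0.03)], 
clamp frame now [-52.9  -2.2 242.9] p [ 517.  -173.5  242.9] yaw -11.27 z [ 0.014   0.0111 -0.9998] F [ 0.43 -0.04  0.41] t 9.5 g -0.001 q6 -0.27
top mould top 316 ((47.42828369140625, -2.3235855102539062), (59.45288848876953, 44.02623748779297), 0.5540351271629333) [ 47.4  -2.  100.2] [-2.700000e-03 -6.300000e-03  1.002817e+02]
xbar 0 0
pad 9 [[-31.2, -13.7, 90.3], [-29.0, -7.6, 91.4], [-27.7, 3.8, 94.6]]
```

{"method": "step_arm", "body": {"steps": [[0, -1, 22, 0], [0, -1, 22, 0], [0, -0.5, 22, 0], [0, 0, 17, 0], [0, 0, 0, 0]]}}

```text
time: 10.15
tool_pos: [0.5179, -0.1698, 0.1601]
tool_rot: [0.003, 0.772, 0.636, 0.01]
contact_force: [-0.2, 0.8, -0.3]
gripper_width: 0.003
```

```bash
python3 - <<'E'
from h import *
plan([*cl(-62,0,0)[:2],157],-11.4,1)
im,d=grab_frame('scene');save('s5',im);im=cv2.imread('pics/s5.png')[90:240,140:290];cv2.imwrite('pics/s5c.png',cv2.resize(im,None,fx=4,fy=4,interpolation=cv2.INTER_CUBIC)[:600])
E
```

```text
[-12.9, -2.5, 2.9, np.float64(0.4)], 
clamp frame now [-49.1  -2.4 160.1] p [ 517.9 -169.8  160.1] yaw -11.0 z [ 0.0194  0.0089 -0.9998] F [-0.2   0.78 -0.29] t 10.15 g 0.003 q6 -0.27
```

View pics/s5c.png

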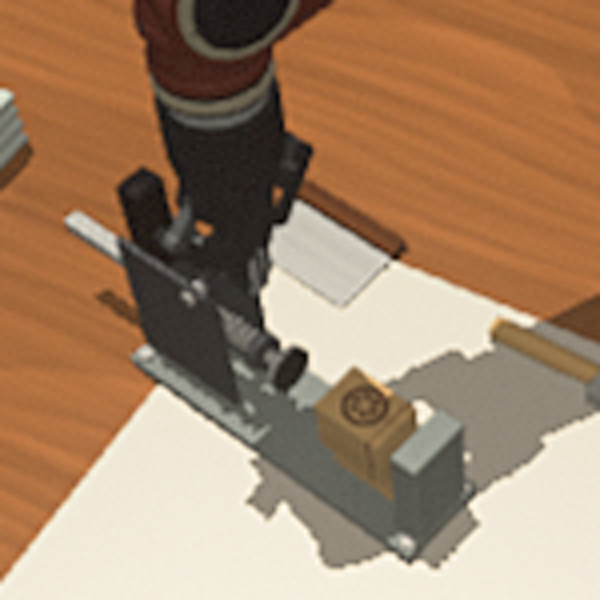

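The mould is standing at (365,420) short of the stop. The shut fingers are just in front of the trigger. Now the first pull, measuring the contact.

{"method": "step_arm", "body": {"steps": [[-7, -1.5, 2, 0.4], [-5, -1, 1, 0], [-5, 0, 1, 0], [-5, 0, 0.5, 0], [-5, 0, 0.5, 0]]}}

```text
time: 10.7
tool_pos: [0.5138, -0.1941, 0.1636]
tool_rot: [0.003, 0.773, 0.634, 0.017]
contact_force: [-2.9, 8.7, 5.9]
gripper_width: -0.003
```

```bash
python3 - <<'E'
from h import *
plan([*cl(-94,0,0)[:2],157],-11.4,4)
E
```

```text
[-5.1, -0.8, 1.5, np.float64(0.01)], [-5.1, -0.8, 1.5, np.float64(0.01)], [-5.1, -0.8, 1.5, np.float64(0.01)], [-5.1, -0.8, 1.5, np.float64(0.01)], 
clamp frame now [-73.8  -3.2 163.6] p [ 513.8 -194.1  163.6] yaw -11.35 z [ 0.0299  0.0161 -0.9994] F [-2.9   8.67  5.86] t 10.7 g -0.003 q6 -0.32
```

{"method": "step_arm", "body": {"steps": [[-6, -1, 2, 0], [-6, -1, 2, 0], [-6, -1, 2, 0], [-5, 0, 2, 0]]}}

```text
time: 11.1
tool_pos: [0.511, -0.2128, 0.164]
tool_rot: [0.003, 0.773, 0.634, 0.025]
contact_force: [-2.6, 7.1, 4.2]
gripper_width: 0.001
```

```bash
cat >> h.py <<'E'
def pad_check():
    for n in ['scene','top']:
        im,c=mould_check(n)
        m=c[(c[:,0]>-60)&(c[:,0]<45)&(abs(c[:,1])<17)&(c[:,2]>62)&(c[:,2]<95)]
        h,e=np.histogram(m[:,0],bins=np.arange(-60,46,3));print(n,'pad/jaw x hist',[(int(a),int(b)) for a,b in zip(e,h) if b])
        m=c[(c[:,0]>-125)&(c[:,0]<-55)&(abs(c[:,1])<28)&(c[:,2]>178)&(c[:,2]<190)];print('xbar',len(m),m[:,0].mean().round(1) if len(m) else 0)
    return im
E
python3 - <<'E'
from h import *
plan([*cl(-60,0,0)[:2],157],-11.4,4)
pad_check()
E
```

```text
[8.1, -1.1, 2.0, np.float64(0.02)], [8.1, -1.1, 2.0, np.float64(0.02)], [8.1, -1.1, 2.0, np.float64(0.02)], [8.1, -1.1, 2.0, np.float64(0.02)], 
clamp frame now [-92.7  -4.1 164. ] p [ 511.  -212.8  164. ] yaw -11.32 z [ 0.0429  0.0272 -0.9987] F [-2.6   7.07  4.21] t 11.1 g 0.001 q6 -0.37
scene mould top 315 ((31.701736450195312, -3.108011245727539), (91.90003967285156, 44.71848678588867), 1.0150938034057617) [ 48.   -4.1 100.5] [3.800000e-03 3.350000e-02 1.004246e+02]
scene pad/jaw x hist [(-60, 10), (-57, 2), (-54, 5), (-51, 5), (-48, 1), (-45, 8), (-42, 6), (-39, 19), (-36, 22), (-33, 3), (-30, 4), (-27, 1), (-21, 4), (-18, 9), (-15, 22), (-12, 40)]
xbar 40 -91.5
top mould top 325 ((31.295989990234375, -2.4763660430908203), (92.27751922607422, 44.21769332885742), 0.515801727771759) [ 46.3  -1.8 100.1] [ 1.13000e-02 -9.90000e-03  9.96083e+01]
top pad/jaw x hist [(-60, 4), (-57, 6), (-54, 5), (-51, 5), (-48, 6), (-45, 4), (-42, 10), (-39, 10), (-36, 16), (-33, 3), (-30, 3), (-27, 4), (-24, 5), (-21, 1), (-18, 11), (-15, 10), (-12, 17)]
xbar 0 0
```

The first pull moved the jaw face from about -24 to about -9. Return and pull again.

{"method": "step_arm", "body": {"steps": [[10, -1, 2, 0], [10, -1, 2, 0], [10, -1, 2, 0], [5, 0, 0, 0]]}}

```text
time: 11.6
tool_pos: [0.516, -0.1779, 0.1603]
tool_rot: [0.006, 0.774, 0.633, 0.025]
contact_force: [-0.8, 0.6, 0.3]
gripper_width: -0.005
```

```bash
python3 - <<'E'
from h import *
plan([*cl(-95,0,0)[:2],157],-11.4,6)
E
```

```text
[-6.3, -0.4, 0.3, np.float64(-0.01)], [-6.3, -0.4, 0.3, np.float64(-0.01)], [-6.3, -0.4, 0.3, np.float64(-0.01)], [-6.3, -0.4, 0.3, np.float64(-0.01)], [-6.3, -0.4, 0.3, np.float64(-0.01)], [-6.3, -0.4, 0.3, np.float64(-0.01)], 
clamp frame now [-57.4  -2.1 160.3] p [ 516.  -177.9  160.3] yaw -11.47 z [ 0.0461  0.0234 -0.9987] F [-0.79  0.62  0.33] t 11.6 g -0.005 q6 -0.3
```

{"method": "step_arm", "body": {"steps": [[-11, -0.5, 1, 0], [-11, -0.5, 1.5, 0], [-11, -0.5, 1.5, 0], [-9, -0.5, 1, 0]]}}

```text
time: 12.0
tool_pos: [0.5094, -0.2139, 0.1578]
tool_rot: [0.004, 0.772, 0.635, 0.032]
contact_force: [0.6, 8.1, 1.2]
gripper_width: 0.002
```

```bash
python3 - <<'E'
from h import *
plan([*cl(-60,0,0)[:2],157],-11.4,4)
pad_check()
E
```

```text
[8.5, -0.7, 0.5, np.float64(0.06)], [8.5, -0.7, 0.5, np.float64(0.06)], [8.5, -0.7, 0.5, np.float64(0.06)], [8.5, -0.7, 0.5, np.float64(0.06)], 
clamp frame now [-94.1  -2.7 157.8] p [ 509.4 -213.9  157.8] yaw -11.16 z [ 0.0544  0.0351 -0.9979] F [0.58 8.05 1.23] t 12.0 g 0.002 q6 -0.38
scene mould top 317 ((37.63899612426758, -2.172809600830078), (80.78248596191406, 45.38978576660156), 1.0943762063980103) [ 47.8  -3.9 100.4] [1.39000e-02 2.76000e-02 9.98072e+01]
scene pad/jaw x hist [(-60, 8), (-57, 3), (-54, 6), (-51, 9), (-48, 4), (-45, 5), (-42, 7), (-39, 2), (-36, 8), (-33, 2), (-30, 3), (-27, 10), (-24, 7), (-21, 29), (-18, 8), (-15, 4), (-12, 1), (-3, 9), (0, 10), (3, 25), (6, 4)]
xbar 39 -91.7
top mould top 324 ((38.45316696166992, -2.320880889892578), (77.97895812988281, 43.762264251708984), 0.26872190833091736) [46.6 -1.9 99.9] [2.40000e-02 2.30000e-03 9.88365e+01]
top pad/jaw x hist [(-60, 3), (-57, 7), (-54, 4), (-51, 7), (-48, 5), (-45, 4), (-42, 8), (-39, 5), (-36, 4), (-33, 7), (-30, 4), (-27, 9), (-24, 10), (-21, 12), (-18, 8), (-15, 3), (-12, 3), (-9, 3), (-6, 4), (-3, 4), (0, 10), (3, 11), (6, 10)]
xbar 0 0
```

{"method": "step_arm", "body": {"steps": [[12, -0.5, 1, 0], [12, -0.5, 1, 0], [12, -0.5, 0, 0]]}}

```text
time: 12.4
tool_pos: [0.5147, -0.179, 0.157]
tool_rot: [0.004, 0.773, 0.633, 0.032]
contact_force: [-0.5, -0.2, 0.7]
gripper_width: 0.001
```

```bash
python3 - <<'E'
from h import *
plan([*cl(-95,0,0)[:2],157],-11.4,4)
E
```

```text
[-9.1, -0.3, -0.4, np.float64(-0.0)], [-9.1, -0.3, -0.4, np.float64(-0.0)], [-9.1, -0.3, -0.4, np.float64(-0.0)], [-9.1, -0.3, -0.4, np.float64(-0.0)], 
clamp frame now [-58.7  -1.1 157. ] p [ 514.7 -179.   157. ] yaw -11.4 z [ 0.0543  0.0341 -0.9979] F [-0.53 -0.24  0.67] t 12.4 g 0.001 q6 -0.32
```

{"method": "step_arm", "body": {"steps": [[-11, -0.5, 0.5, 0], [-11, -0.5, 1, 0], [-11, -0.5, 1, 0], [-9, -0.5, 1, 0]]}}

```text
time: 12.8
tool_pos: [0.508, -0.2131, 0.1551]
tool_rot: [0.002, 0.771, 0.636, 0.038]
contact_force: [0.1, 7.2, 4.3]
gripper_width: 0.001
```

```bash
python3 - <<'E'
from h import *
plan([*cl(-60,0,0)[:2],157],-11.4,3)
pad_check()
E
```

```text
[11.2, -0.3, -0.0, np.float64(0.13)], [11.2, -0.3, -0.0, np.float64(0.13)], [11.2, -0.3, -0.0, np.float64(0.13)], 
clamp frame now [-93.5  -1.2 155.1] p [ 508.  -213.1  155.1] yaw -11.01 z [ 0.0612  0.0456 -0.9971] F [0.12 7.18 4.28] t 12.8 g 0.001 q6 -0.4
scene mould top 316 ((47.35765838623047, -2.610198974609375), (44.95517349243164, 68.2896957397461), 89.4043197631836) [ 52.2  -3.8 100.3] [-8.300000e-03  3.080000e-02  1.008088e+02]
scene pad/jaw x hist [(-60, 8), (-57, 4), (-54, 7), (-51, 8), (-48, 3), (-45, 3), (-42, 6), (-39, 5), (-36, 7), (-33, 7), (-30, 3), (-27, 9), (-24, 5), (-21, 5), (-18, 4), (-12, 9), (-9, 8), (-6, 19), (-3, 18), (0, 4), (3, 2), (9, 1), (12, 8), (15, 3)]
xbar 39 -91.5
top mould top 319 ((48.10219192504883, -2.2970809936523438), (43.81358337402344, 67.3182601928711), 89.50895690917969) [ 51.3  -1.7 100.1] [ 8.00000e-03 -8.90000e-03  9.96473e+01]
top pad/jaw x hist [(-60, 4), (-57, 7), (-54, 3), (-51, 7), (-48, 4), (-45, 4), (-42, 7), (-39, 6), (-36, 4), (-33, 6), (-30, 6), (-27, 7), (-24, 5), (-21, 5), (-18, 5), (-15, 6), (-12, 7), (-9, 12), (-6, 9), (-3, 10), (0, 3), (3, 3), (6, 4), (9, 4), (12, 5), (15, 12), (18, 11), (21, 1), (33, 1)]
xbar 0 0
```

The third pull moved the mould to x≈52, still upright. It needs about 8 mm more to the stop, then about 7.5 mm of pad. The next pull will be partial.

{"method": "step_arm", "body": {"steps": [[12, -0.5, 0, 0], [12, -0.5, 0, 0], [12, -0.5, 0, 0]]}}

```text
time: 13.2
tool_pos: [0.5131, -0.1774, 0.1568]
tool_rot: [0.002, 0.772, 0.635, 0.038]
contact_force: [-0.6, -0.1, 0.4]
gripper_width: -0.001
```

{"method": "step_arm", "body": {"steps": [[-9, -0.5, 0, 0], [-9, -0.5, 0.5, 0], [-8, -0.5, 0.5, 0]]}}

```text
time: 13.5
tool_pos: [0.5088, -0.1971, 0.1566]
tool_rot: [0.0, 0.77, 0.637, 0.042]
contact_force: [0.6, 8.6, 6.9]
gripper_width: 0.002
```

```bash
python3 - <<'E'
from h import *
plan([*cl(-87,0,0)[:2],157],-11.4,2)
pad_check()
E
```

```text
[-4.7, 0.6, -0.5, np.float64(0.26)], [-4.6, 0.6, -0.5, np.float64(0.26)], 
clamp frame now [-77.7   1.2 156.6] p [ 508.8 -197.1  156.6] yaw -10.87 z [ 0.0652  0.0528 -0.9965] F [0.62 8.57 6.94] t 13.5 g 0.002 q6 -0.38
scene mould top 300 ((54.59465026855469, -2.3927955627441406), (44.92090606689453, 67.74063873291016), 89.61277770996094) [ 57.5  -3.9 100.6] [2.21000e-02 2.76000e-02 9.94408e+01]
scene pad/jaw x hist [(-60, 8), (-57, 3), (-54, 4), (-51, 7), (-48, 5), (-45, 8), (-42, 3), (-39, 6), (-36, 8), (-33, 3), (-30, 7), (-27, 4), (-24, 5), (-21, 9), (-18, 2), (-15, 5), (-12, 5), (-6, 7), (-3, 12), (0, 16), (3, 20), (6, 2), (9, 3), (12, 1), (18, 7), (21, 4)]
xbar 46 -78.9
top mould top 322 ((42.64299011230469, -2.306934356689453), (91.69213104248047, 44.212772369384766), 0.0012844601878896356) [ 57.8  -1.7 100. ] [ 2.30000e-02 -7.10000e-03  9.86624e+01]
top pad/jaw x hist [(-60, 8), (-57, 6), (-54, 3), (-51, 7), (-48, 5), (-45, 6), (-42, 5), (-39, 5), (-36, 6), (-33, 4), (-30, 5), (-27, 8), (-24, 5), (-21, 4), (-18, 6), (-15, 4), (-12, 8), (-9, 6), (-6, 6), (-3, 9), (0, 9), (3, 14), (6, 4), (9, 4), (12, 4), (15, 2), (18, 5), (21, 11), (24, 13), (27, 2)]
xbar 0 0
```

{"method": "step_arm", "body": {"steps": [[-6, 0.5, 0.5, 0.2], [-5, 0.5, 0.5, 0.2]]}}

```text
time: 13.8
tool_pos: [0.5077, -0.2062, 0.1567]
tool_rot: [-0.003, 0.772, 0.634, 0.044]
contact_force: [-3.2, 10.9, 7.4]
gripper_width: -0.001
```

```bash
python3 - <<'E'
from h import *
plan([*cl(-90,0,0)[:2],157],-11.4,1)
pad_check()
plan([*cl(-90,0,0)[:2],157],-11.4,1)
E
```

```text
[-3.2, 0.5, -0.5, np.float64(0.11)], 
clamp frame now [-86.8   0.5 156.7] p [ 507.7 -206.2  156.7] yaw -11.29 z [ 0.0647  0.0598 -0.9961] F [-3.22 10.9   7.42] t 13.8 g -0.001 q6 -0.39
scene mould top 287 ((54.933326721191406, -2.0122718811035156), (45.51181411743164, 64.47358703613281), 87.67284393310547) [ 58.4  -3.6 100.6] [1.61000e-02 2.18000e-02 9.97515e+01]
scene pad/jaw x hist [(-60, 3), (-57, 2), (-54, 10), (-51, 3), (-48, 8), (-45, 6), (-42, 5), (-39, 7), (-36, 5), (-33, 6), (-30, 7), (-27, 2), (-24, 8), (-21, 6), (-18, 4), (-15, 8), (-12, 3), (-9, 7), (-6, 4), (-3, 1), (0, 10), (3, 7), (6, 22), (9, 15), (12, 2), (18, 1), (21, 8), (24, 3)]
xbar 46 -88.8
top mould top 320 ((55.93993377685547, -2.4770259857177734), (65.77543640136719, 45.001991271972656), 0.02472143992781639) [ 58.3  -1.6 100. ] [ 1.46000e-02 -1.57000e-02  9.91186e+01]
top pad/jaw x hist [(-60, 6), (-57, 3), (-54, 6), (-51, 6), (-48, 5), (-45, 5), (-42, 5), (-39, 7), (-36, 5), (-33, 4), (-30, 6), (-27, 6), (-24, 4), (-21, 6), (-18, 4), (-15, 6), (-12, 6), (-9, 5), (-6, 5), (-3, 6), (0, 7), (3, 10), (6, 11), (9, 9), (12, 4), (15, 3), (18, 3), (21, 9), (24, 13), (27, 8)]
xbar 0 0
[-2.7, 0.4, -0.6, np.float64(0.09)], 
clamp frame now [-87.2   0.3 156.6] p [ 507.7 -206.7  156.6] yaw -11.31 z [ 0.0649  0.059  -0.9961] F [-1.59  7.33  5.  ] t 13.9 g 0.002 q6 -0.39
```

```bash
cat >> h.py <<'E'
def wrist(name):
    p,R,s=cur();im,d=grab_frame('wrist');save(name,im);T=np.array(camera_params('wrist')['T_tool_cam'])
    P=cloud('wrist',d)@T[:3,:3].T+T[:3,3];P=P@R.T*1000+p
    return im,(P-O)@np.array([EX,EY,[0,0,1]]).T
def prof(c,y0=-6,y1=6):
    """highest z per mm of x near the bar line"""
    q=c.reshape(-1,3);q=q[(q[:,1]>y0-2)&(q[:,1]<y1-2)&(q[:,0]>-40)&(q[:,0]<95)&(q[:,2]<130)&(q[:,2]>30)]
    for x in range(-30,95):
        m=q[(q[:,0]>=x)&(q[:,0]<x+1)]
        if len(m): print(x,':',int(np.median(m[:,2])),end='  ')
    print()
E
python3 - <<'E'
from h import *
im,c=wrist('w6');prof(c)
E
```

```text
-30 : 81  -29 : 85  -28 : 86  -27 : 85  -26 : 81  -25 : 81  -24 : 81  -23 : 81  -22 : 81  -21 : 85  -20 : 86  -19 : 85  -18 : 81  -17 : 81  -16 : 81  -15 : 81  -14 : 81  -13 : 86  -12 : 86  -11 : 85  -10 : 81  -9 : 81  -8 : 81  -7 : 81  -6 : 81  -5 : 85  -4 : 86  -3 : 86  -2 : 81  -1 : 81  0 : 82  1 : 81  2 : 84  3 : 89  4 : 89  5 : 89  6 : 90  7 : 89  8 : 89  9 : 89  10 : 90  11 : 89  12 : 87  13 : 80  14 : 80  15 : 80  16 : 80  17 : 79  18 : 80  19 : 80  20 : 79  21 : 79  22 : 79  23 : 79  24 : 85  25 : 92  26 : 93  27 : 93  28 : 93  29 : 93  30 : 93  31 : 93  32 : 97  33 : 100  34 : 100  35 : 100  36 : 100  37 : 100  38 : 100  39 : 100
```

View pics/w6.png

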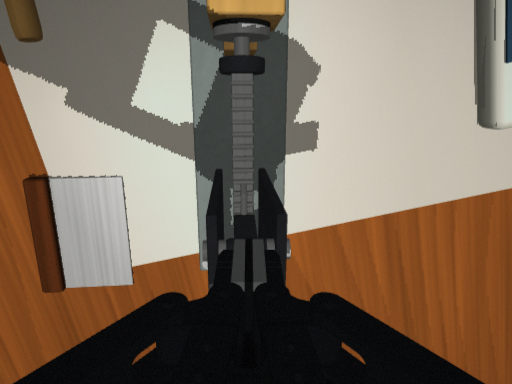

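The wrist view shows the jaw head at (242,64), the pad disc at (242,30) and the mould above it. The profile puts the head front at 12.5 mm and the disc rear at 24.3 mm. That is a gap of about 11.9 mm, so the pad is about 3 mm in. I'll pull on slowly.

{"method": "step_arm", "body": {"steps": [[-5, 0, 0.5, 0], [-4, 0, 0.5, 0]]}}

```text
time: 14.15
tool_pos: [0.5067, -0.2113, 0.1564]
tool_rot: [-0.006, 0.771, 0.634, 0.048]
contact_force: [0.7, 10.4, 6.0]
gripper_width: 0.003
```

```bash
python3 - <<'E'
from h import *
plan([*cl(-94,0,0)[:2],157],-11.4,1)
im,c=wrist('w7');prof(c)
im,c=wrist('w7');prof(c)
plan([*cl(-94,0,0)[:2],157],-11.4,1)
E
```

```text
[-1.9, 0.4, -0.8, np.float64(0.15)], 
clamp frame now [-92.    0.4 156.4] p [ 506.7 -211.3  156.4] yaw -11.25 z [ 0.0662  0.0699 -0.9954] F [ 0.75 10.44  6.03] t 14.15 g 0.003 q6 -0.41
-30 : 81  -29 : 81  -28 : 81  -27 : 81  -26 : 85  -25 : 86  -24 : 85  -23 : 81  -22 : 81  -21 : 81  -20 : 81  -19 : 82  -18 : 85  -17 : 86  -16 : 85  -15 : 81  -14 : 81  -13 : 81  -12 : 81  -11 : 81  -10 : 85  -9 : 86  -8 : 85  -7 : 81  -6 : 81  -5 : 81  -4 : 81  -3 : 81  -2 : 85  -1 : 86  0 : 85  1 : 81  2 : 81  3 : 81  4 : 81  5 : 87  6 : 89  7 : 89  8 : 90  9 : 89  10 : 89  11 : 90  12 : 89  13 : 89  14 : 89  15 : 86  16 : 80  17 : 79  18 : 80  19 : 80  20 : 80  21 : 79  22 : 79  23 : 79  24 : 85  25 : 92  26 : 93  27 : 93  28 : 93  29 : 93  30 : 93  31 : 93  32 : 97  33 : 100  34 : 100  35 : 100  
-30 : 81  -29 : 81  -28 : 81  -27 : 81  -26 : 85  -25 : 86  -24 : 84  -23 : 81  -22 : 81  -21 : 81  -20 : 81  -19 : 81  -18 : 85  -17 : 86  -16 : 85  -15 : 81  -14 : 81  -13 : 81  -12 : 81  -11 : 81  -10 : 86  -9 : 85  -8 : 85  -7 : 81  -6 : 81  -5 : 81  -4 : 81  -3 : 81  -2 : 85  -1 : 85  0 : 85  1 : 81  2 : 81  3 : 81  4 : 82  5 : 84  6 : 89  7 : 89  8 : 89  9 : 89  10 : 89  11 : 89  12 : 89  13 : 89  14 : 89  15 : 88  16 : 81  17 : 79  18 : 80  19 : 80  20 : 80  21 : 79  22 : 79  23 : 80  24 : 85  25 : 92  26 : 93  27 : 92  28 : 93  29 : 93  30 : 93  31 : 93  32 : 98  33 : 100  34 : 100  35 : 100  
[-1.6, 0.4, -0.8, np.float64(0.13)], 
clamp frame now [-92.3   0.4 156.3] p [ 506.7 -211.6  156.3] yaw -11.27 z [ 0.0662  0.0694 -0.9954] F [0.51 9.3  6.19] t 14.25 g 0.003 q6 -0.41
```

The gap is about 8.6 mm, so the pad is about 6.4 mm in. One more small push.

{"method": "step_arm", "body": {"steps": [[-3.5, 0, 0.5, 0]]}}

```text
time: 14.35
tool_pos: [0.5065, -0.2126, 0.1563]
tool_rot: [-0.008, 0.771, 0.635, 0.05]
contact_force: [0.3, 14.7, 7.4]
gripper_width: -0.002
```

```bash
python3 - <<'E'
from h import *
for i in range(3): im,c=wrist('w8')
prof(c)
plan([*cl(-94,0,0)[:2],157],-11.4,1)
E
```

```text
-30 : 81  -29 : 81  -28 : 81  -27 : 81  -26 : 84  -25 : 86  -24 : 86  -23 : 83  -22 : 81  -21 : 81  -20 : 81  -19 : 81  -18 : 82  -17 : 86  -16 : 85  -15 : 84  -14 : 81  -13 : 81  -12 : 81  -11 : 81  -10 : 83  -9 : 86  -8 : 86  -7 : 84  -6 : 81  -5 : 81  -4 : 81  -3 : 81  -2 : 84  -1 : 85  0 : 86  1 : 81  2 : 81  3 : 81  4 : 81  5 : 82  6 : 88  7 : 89  8 : 89  9 : 90  10 : 89  11 : 89  12 : 89  13 : 89  14 : 89  15 : 89  17 : 80  18 : 80  19 : 79  20 : 80  21 : 80  22 : 79  23 : 79  24 : 85  25 : 93  26 : 93  27 : 93  28 : 92  29 : 93  30 : 93  31 : 93  32 : 97  33 : 100  34 : 100  35 : 100  
[-0.8, 0.4, -0.7, np.float64(0.15)], 
clamp frame now [-93.2   0.4 156.3] p [ 506.5 -212.5  156.3] yaw -11.25 z [ 0.067   0.0762 -0.9948] F [-0.13 12.87  6.7 ] t 14.5 g 0.003 q6 -0.41
```

```bash
python3 - <<'E'
from h import *
G=[]
for i in range(8):
    im,c=wrist('w9');q=c.reshape(384,512,3)
    for u in range(234,252):
        col=q[:,u];z=col[:,2];ok=(col[:,0]>8)&(col[:,0]<30)&(abs(col[:,1]+1)<5)
        hd=col[ok&(z>86)&(z<91.5),0];pd=col[ok&(z>91.7)&(z<95),0]
        if len(hd)and len(pd): G.append(pd.min()-hd.max())
print('gap',np.mean(G),np.std(G),len(G)); plan([*cl(-94,0,0)[:2],157],-11.4,1)
mould_check('top');im,c=mould_check('scene');save('s9',im)
a=cv2.resize(cv2.imread('pics/s9.png')[100:240,140:290],None,fx=3,fy=3);b=cv2.resize(cv2.imread('pics/w9.png')[0:140,170:320],None,fx=2.3,fy=3)
cv2.imwrite('pics/fin.png',np.hstack([a,b]))
E
```

```text
gap -2.4376386920910513 4.93733511640377 112
[-0.8, 0.4, -0.7, np.float64(0.16)], 
clamp frame now [-93.2   0.4 156.3] p [ 506.5 -212.5  156.3] yaw -11.24 z [ 0.067   0.0759 -0.9949] F [-0.15 12.04  6.1 ] t 14.9 g -0.005 q6 -0.41
top mould top 319 ((47.19152069091797, -2.078388214111328), (83.23714447021484, 44.14016342163086), 0.17439217865467072) [58.3 -1.6 99.9] [ 1.18000e-02 -7.10000e-03  9.92184e+01]
scene mould top 284 ((50.12056350708008, -1.5608959197998047), (72.56836700439453, 45.77763366699219), 0.46555736660957336) [ 58.5  -3.6 100.6] [1.94000e-02 3.51000e-02 9.95949e+01]
```

View pics/fin.png

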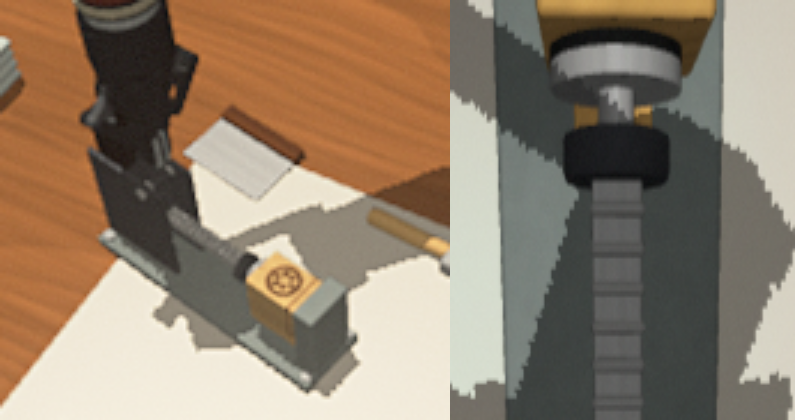

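The final picture shows the mould upright against the stop, carved face up. The pad gap is clearly open at about 8 mm, and the pose and force are steady. Handing in.

```bash
python3 - <<'E'
from h import *
print(job_done())
E
```

```text
the job is handed in; nothing more can be done
None
```

The job is handed in. The mould stands carved face up on the rest and is pressed against the end stop. The pad is about half way in, and the arm is still holding the trigger pulled.

- **Pulls:** I set the mould down about 12 mm short of the stop and let go. Three full pulls and one partial pull of the trigger closed the jaw; the partial one ended the job. The robot did not push the bar or jaw, and I saw no sign that the other things in the scene moved.
- **Mould:** its top is level at z ≈ 100 mm and within about 0.5° of the clamp line. It sits about 2 mm off the centre line across the rest.
- **At the stop:** the cameras put the mould's middle at x ≈ 58.4 mm against the nominal 60 mm. It stopped moving as the pad began to compress, so I take the difference as calibration error.
- **Pad:** the wrist camera's depth profile showed a gap of about 8 mm between head and pad, so the pad is about 7 mm in. The push of about 12 N at the cross-bar fits half way in. Pose and force held nearly steady over the last 0.4 s.
- **Checks that failed:** my automatic gap calculation mixed up surfaces and gave a meaningless number, so I ignored it. The tool also tilted by about 6° over the pulls, with no visible effect on the result.

The whole job took about 15 s of the 72 s allowed.

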